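# Click the stirring paddles onto the clip rail in size order

## Task

Put the two loose stirring paddles away on the clip rail so that the three lie in order of length, the shortest in the left-hand clips and the longest in the right-hand clips as you stand at the robot; the medium one is already in the middle. Lay each handle across the mouths of its two clips, centred between them, and press it down until it clicks fully home. The blade may point either way; leave the medium paddle in its place and do not shift the beaker, the loupe or the tape roll.

Things in the scene. Friction and masses are not known exactly. Their poses are not given: they have to be found in the camera images.
- rail: Clip rail fixed on the worktop: aluminium plate 110 (x) by 280 (y) by 8 mm; origin at the centre of its underside, y to the left along the rail, z up. Stations at y = +80, 0, -80 mm, each for one handle lying along x in two steel clips 14 mm wide at x = -28 and +28 mm, with 42 mm free between them for fingers. Saddle tops are 23 mm and the flared lips 56 mm above the underside.
- seat_left (a point): Centre of the left (+y) clip station: where the middle of the handle's axis lies when the paddle is fully home, 34 mm above the rail's underside. Axes as the rail's. A handle laid on the clips' rounded noses rests about 17 mm above home and stays there; pressed at mid-length with about 8 N it spreads the sprung jaws and snaps home, its top then 11 mm above this point.
- seat_middle (a point): Centre of the middle clip station: where the middle of the handle's axis lies when the paddle is fully home, 34 mm above the rail's underside. Axes as the rail's. Same clips as the left station.
- seat_right (a point): Centre of the right (-y) clip station: where the middle of the handle's axis lies when the paddle is fully home, 34 mm above the rail's underside. Axes as the rail's. Same clips, same behaviour as the left station.
- paddle_short: Loose stirring paddle 130 mm long: round grey handle 22 mm thick along x, from x = -50 to +50 mm, then a flat steel blade to x = +80 mm, 32 mm wide, 4 mm thick, flush with the handle's underside. Origin on the handle's underside, at the point that belongs midway between its two clips. About 70 g. Starts flat on the worktop in front of the rail, handle roughly along world y; its place and the long paddle's may be swapped.
- paddle_long: Loose stirring paddle 200 mm long: round grey handle 22 mm thick along x, from x = -75 to +58 mm, then a flat steel blade to x = +125 mm, 48 mm wide, 4 mm thick, flush with the handle's underside. Origin on the handle's underside, at the point that belongs midway between its two clips. About 120 g. Starts flat on the worktop in front of the rail, handle roughly along world y.
- paddle_medium: Loose stirring paddle 165 mm long: round grey handle 22 mm thick along x, from x = -62 to +54 mm, then a flat steel blade to x = +103 mm, 40 mm wide, 4 mm thick, flush with the handle's underside. Origin on the handle's underside, at the point that belongs midway between its two clips. About 90 g. Starts clipped fully home in the middle station, blade away from the robot, and stays there.
- paddle_short_axis (a point): Point on the short paddle's handle axis straight above the body's origin (11 mm above the handle's underside), axes as the body's.
- paddle_medium_axis (a point): Point on the medium paddle's handle axis straight above the body's origin (11 mm above the handle's underside), axes as the body's.
- paddle_long_axis (a point): Point on the long paddle's handle axis straight above the body's origin (11 mm above the handle's underside), axes as the body's.
- beaker: Bystander, loose: plastic beaker 71 mm across, 88 mm tall, left of the rail. Origin at the centre of its underside. To be left alone.
- loupe: Bystander, loose: black loupe 46 mm across, 58 mm tall, right of the rail. Origin at the centre of its underside. To be left alone.
- tape_roll: Bystander, loose: roll of tape 96 mm across, 24 mm tall, lying flat at the right. Origin at the centre of its underside. To be left alone.
Mind the look-alikes: they are no part of the job. What is shaped like the paddle_long but blue or brown is not meant.

How it is judged:
At the end, for the whole second after the job is handed in: All three paddles fully home and at rest, short left (+y), medium middle, long right: each handle's axis point within 5 mm of its seat in height and across, 14 mm along the handle, and 0.1 rad of the rail's x axis (either way round) (z of paddle_short_axis in the frame of seat_left between -0.005 and 0.005 m and y of paddle_short_axis in the frame of seat_left between -0.005 and 0.005 m and x of paddle_short_axis in the frame of seat_left between -0.014 and 0.014 m and angle between the x axis of each of paddle_short, paddle_medium, paddle_long and the x axis of rail, either way round below 0.1 rad and linear speed of each of paddle_short, paddle_medium, paddle_long below 0.02 m/s and z of paddle_medium_axis in the frame of seat_middle between -0.005 and 0.005 m and y of paddle_medium_axis in the frame of seat_middle between -0.005 and 0.005 m and x of paddle_medium_axis in the frame of seat_middle between -0.014 and 0.014 m and z of paddle_long_axis in the frame of seat_right between -0.005 and 0.005 m and y of paddle_long_axis in the frame of seat_right between -0.005 and 0.005 m and x of paddle_long_axis in the frame of seat_right between -0.014 and 0.014 m); the robot touches nothing.
It fails at once if the beaker is shifted by more than 20 mm (distance of beaker from where it was at the start of the episode above 0.02 m).
It fails at once if the loupe is shifted by more than 20 mm (distance of loupe from where it was at the start of the episode above 0.02 m).
It fails at once if the tape roll is shifted by more than 20 mm (distance of tape_roll from where it was at the start of the episode above 0.02 m).
It also fails if it takes over 61 s, if anything falls off the work surface, if the arm or the gripper's body presses on something with over 40 N, if the wrist force passes 120 N, or if a joint passes its speed limit or range.

## Robot

A 7-joint arm with a two-finger parallel gripper is mounted at the origin on the work surface; the furniture and walls round the work are solid. World frame = base frame: x ahead of the robot, y to its left, z up, the work surface at z = 0. Lengths are in m, angles in rad, forces in N, time in s.
With the tool pointing down it reaches from about 0.35 to 0.9 m from the base axis. Payload 8.1 kg.
Tool frame: the origin (TCP) lies on the centre line of the jaws, within the pads' length; the fingertips stand 22 mm ahead of it and the grasp point (between the pads) lies 3 mm ahead of it; z points along the fingers, y is the line along which they close (so a half turn about z gives the same grasp; the last joint's range is limited). The gripper opens to 92 mm and grips with 3 to 60 N. Pads are 19 mm wide; open, the fingers measure 130 mm over their backs; the gripper's body (75 mm by 190 mm) begins 47 mm behind the grasp point.
Start: joints at [-1.446, 0.434, 0.025, 1.573, -0.012, 1.134, -0.075], TCP at [0.141, 0.609, 0.249] pointing down, gripper open.
Joint ranges: [-2.62, 2.62], [-0.44, 2.09], [-1.27, 1.32], [0.08, 2.57], [-1.32, 4.46], [0.12, 2], [-2.74, 2.74]. Speed limits (rad/s): [2.22, 2.22, 3.01, 3.01, 3.14, 3.14, 3.14].

## Interface

Orientations are given as [roll, pitch, yaw] about the fixed x, y, z axes, in that order (R = Rz(yaw) Ry(pitch) Rx(roll)).
In Python, from plant import robot gives the robot as it stands.
- The arm moves only by the tool play_rows, never from a script. Its argument "increments" is a list of rows, each a list of 6 numbers: the shift along the world's x, y, z each as a share of 0.2 m, from -1 to 1, then the turn, a rotation vector about the world's x, y, z each as a share of pi rad, from -1 to 1. A call has 1 to 12 rows; each row shifts and turns the commanded pose from where the row before left it; what a row does not reach is not made up. A row lasts 1/8 s, in which the tool goes at most 62.5 mm and 10.7 degrees, less where a joint would pass 70% of its speed; a pose out of reach is approached as far as the arm can. A call with a number of a shift or a turn outside -1 to 1 is refused whole. A call with a gripper value outside its range is refused whole. "hand" is the opening, from -1 (shut) to 1 (fully open), set as the call begins (left out, the last holds). The fingers move at their own pace and stop on an object; "newtons" is the grip in N (left out, the last holds). Time passes only in rows, so rows that do not move let the fingers close. It gives the time, the measured TCP pose, the force, the opening and the grip force at its end, in the units of the state.
- robot.observe(): the state, without advancing time (a new reading comes with each control period).
- robot.camera(name): name is "side" or "top" or "wrist"; returns a dict with "color" (480x640x3 uint8, red, green, blue), "camera_matrix" (3x3 intrinsics, pixels), "distortion" ([k1, k2, p1, p2, k3] as OpenCV has them; the pictures are not rectified), "camera_from_world" (4x4, takes a point from world to camera coordinates); the wrist camera has in their place "tool_from_camera" (4x4, takes a point from camera to tool coordinates, whose origin is the TCP and whose axes are the flange's). Camera axes: x right, y down, z forward; pixel columns grow to the right and rows downward; lengths in m; the calibration is good to about 2 mm. A picture is of the moment at which its call begins: read the wrist's pose just before it. There is no depth.
- robot.finish_job(): hands the job in; it is judged then, once.
The state is a dict: "time_s": time; "qpos": joint angles; "joint_velocities": joint speeds; "tau": joint torques, N m; "tcp_pos": TCP position; "ee_rot": TCP orientation; "contact_force": force on the tool from outside, world axes, zero at the start; "torque": the same for the moment, N m; "width": finger opening in m; "finger_force": force on a finger pad.
Only numpy, scipy, OpenCV 4.12 (cv2) and the standard library are available. Lean on these libraries where they do the work, as an engineer would, in place of code of your own. Each camera call takes 0.05 s, during which the arm holds its last target. There are 200 camera calls.

## Working session

There is one attempt and no reset: what is moved stays moved. The work goes in short steps, Python scripts to look and compute and a tool call to move; the robot and the scene stay as the last step left them, time stands still between calls to the robot, and variables do not carry over. Pictures are saved under pics/ and viewed, at most 10 in all, crops included, and the job is handed in when it is done.

Besides the shell and the picture viewer there is one more tool, called as name(argument=value, ...) on one line, values as JSON. play_rows: Moves the arm, as the interface text tells. Its arguments: {"type":"object","properties":{"increments":{"type":"array"},"hand":{"type":"number"},"newtons":{"type":"number"}},"required":["increments"]}

```bash
mkdir -p pics; ls; python3 - <<'E'
from plant import robot
import cv2,numpy as np
s=robot.observe(); print({k:np.round(v,3).tolist() for k,v in s.items()})
np.set_printoptions(suppress=True,precision=4)
for n in ("top","side"):
    c=robot.camera(n); cv2.imwrite(f"pics/{n}0.png",c["color"][:,:,::-1])
    np.savez(f"pics/{n}0.npz",**c); print(n,c["camera_matrix"],c["distortion"],c["camera_from_world"])
E
```

```text
pics
{'time_s': 0.0, 'qpos': [-1.446, 0.435, 0.025, 1.574, -0.012, 1.134, -0.075], 'joint_velocities': [0.001, -0.001, -0.001, 0.0, -0.0, 0.002, 0.0], 'tau': [0.001, -66.785, 0.986, -31.445, -0.06, 0.043, 0.0], 'tcp_pos': [0.141, 0.608, 0.248], 'ee_rot': [-3.14, 0.0, 2.914], 'contact_force': [0.011, -0.06, -0.35], 'torque': [-0.01, -0.009, 0.018], 'finger_force': 0.0, 'width': 0.091}
top [[476.73     0.     317.7747]
 [  0.     476.73   231.499 ]
 [  0.       0.       1.    ]] [-0.0551  0.      0.      0.      0.    ] [[ 0.025  -0.9997 -0.0007 -0.0199]
 [-0.9809 -0.0244 -0.1932  0.4418]
 [ 0.1931  0.0055 -0.9812  0.9793]
 [ 0.      0.      0.      1.    ]]
side [[442.5574   0.     313.5979]
 [  0.     442.5574 245.0424]
 [  0.       0.       1.    ]] [-0.021  0.     0.     0.     0.   ] [[ 0.0791  0.9969 -0.0036 -0.0051]
 [ 0.819  -0.0671 -0.5698 -0.3218]
 [-0.5682  0.0421 -0.8218  1.3212]
 [ 0.      0.      0.      1.    ]]
```

View pics/top0.png

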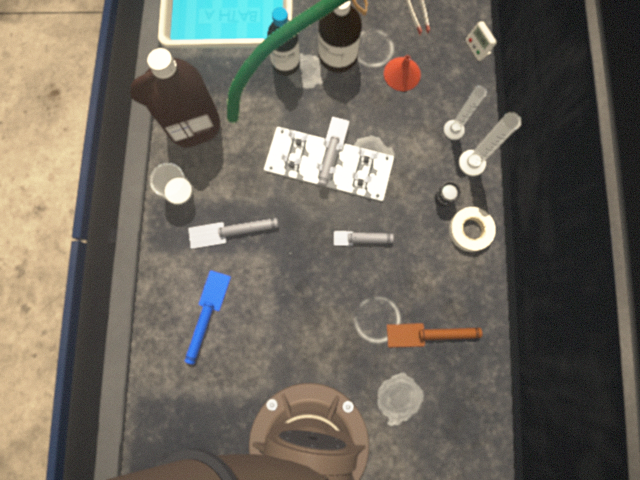

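View pics/side0.png

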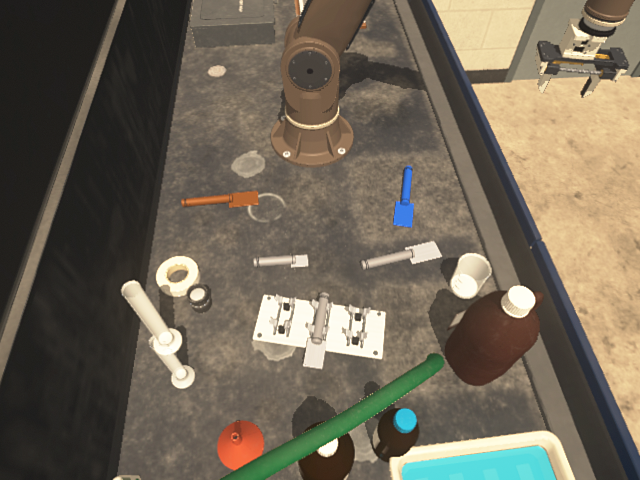

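```bash
cat > h.py <<'E'
import numpy as np,cv2
def ray(c,uv):
    p=cv2.undistortPoints(np.array(uv,float).reshape(-1,1,2),c["camera_matrix"],c["distortion"])[:,0]
    T=c["camera_from_world"];R,t=T[:3,:3],T[:3,3]
    return -R.T@t,np.c_[p,np.ones(len(p))]@R
def plane(c,uv,z):
    o,d=ray(c,uv); return o+d*((z-o[2])/d[:,2])[:,None]
def tri(c1,u1,c2,u2):
    o1,d1=ray(c1,u1);o2,d2=ray(c2,u2);d1=d1[0];d2=d2[0]
    k=np.linalg.lstsq(np.c_[d1,-d2],o2-o1,rcond=None)[0]
    a,b=o1+d1*k[0],o2+d2*k[1];return (a+b)/2,np.linalg.norm(a-b)
def blob(img,roi,thr=None,sat=45):
    x0,y0,x1,y1=roi;g=img[y0:y1,x0:x1]
    hsv=cv2.cvtColor(g,cv2.COLOR_RGB2HSV)
    v=hsv[:,:,2]
    if thr is None: thr=cv2.threshold(v,0,255,cv2.THRESH_OTSU)[0]
    m=((v>thr)&(hsv[:,:,1]<sat)).astype(np.uint8)
    n,l,s,_=cv2.connectedComponentsWithStats(m)
    k=1+np.argmax(s[1:,4]);m=(l==k).astype(np.uint8)
    full=np.zeros(img.shape[:2],np.uint8);full[y0:y1,x0:x1]=m
    return full,thr
E
python3 - <<'E'
from h import *
np.set_printoptions(suppress=True,precision=4)
C={n:dict(np.load(f"pics/{n}0.npz")) for n in("top","side")}
rois={"top":dict(long=(182,210,285,255),short=(326,224,400,252),rail=(255,110,405,208)),
"side":dict(long=(352,236,446,276),short=(246,248,314,272),rail=(245,285,395,362))}
vis=[]
for n in C:
    c=C[n]
    for k,r in rois[n].items():
        m,t=blob(c["color"],r,*( (150,) if k=="rail" else ()))
        ys,xs=np.nonzero(m);z=.008 if k=="rail" else .008
        P=plane(c,np.c_[xs,ys],z)[:,:2]
        (cx,cy),(w,h),a=cv2.minAreaRect((P*1000).astype(np.float32))
        ctr=P.mean(0);U,S,V=np.linalg.svd(P-ctr);d=V[0];s=(P-ctr)@d;q=(P-ctr)@V[1]
        prof=[(round(float(b),3),round(float(q[(s>=b)&(s<b+.01)].min()),3),round(float(q[(s>=b)&(s<b+.01)].max()),3)) for b in np.arange(s.min(),s.max()-.01,.015)]
        print(n,k,"thr",t,"rect",np.round([cx,cy,w,h,a],1),"ctr",ctr,"dir",d,"ext",s.min(),s.max());
        if k!="rail":print(prof)
        crop=c["color"][r[1]:r[3],r[0]:r[2],::-1].copy();mm=m[r[1]:r[3],r[0]:r[2]]
        ov=cv2.resize(crop,None,fx=2,fy=2);cs,_=cv2.findContours(cv2.resize(mm,None,fx=2,fy=2,interpolation=0),0,2)
        cv2.drawContours(ov,cs,-1,(0,0,255),1);f=np.zeros((200,310,3),np.uint8);f[:ov.shape[0],:ov.shape[1]]=ov[:200,:310];vis.append(f)
cv2.imwrite("pics/v1.png",np.hstack([np.vstack(vis[:3]),np.vstack(vis[3:])]))
for a,b in [((233,120),(438,360)),((285,40),(340,420))]:print("hose",tri(C["top"],a,C["side"],b))
E
```

```text
top long thr 163.0 rect [447.1 180.6  49.3 198.1  11.4] ctr [0.4427 0.2105] dir [-0.2355  0.9719] ext -0.1293646575429826 0.06947140360477796
[(-0.129, -0.009, 0.005), (-0.114, -0.009, 0.006), (-0.099, -0.007, 0.006), (-0.084, -0.006, 0.007), (-0.069, -0.006, 0.008), (-0.054, -0.005, 0.008), (-0.039, -0.004, 0.009), (-0.024, -0.003, 0.01), (-0.009, -0.026, 0.023), (0.006, -0.026, 0.023), (0.021, -0.025, 0.024), (0.036, -0.025, 0.025), (0.051, -0.024, 0.025)]
top short thr 161.0 rect [ 438.1 -109.3   33.8  133.1    1.4] ctr [ 0.4394 -0.096 ] dir [ 0.065  -0.9979] ext -0.05331608654165985 0.07980920251791745
[(-0.053, -0.017, 0.015), (-0.038, -0.017, 0.016), (-0.023, -0.018, 0.014), (-0.008, -0.005, 0.009), (0.007, -0.006, 0.008), (0.022, -0.006, 0.008), (0.037, -0.007, 0.007), (0.052, -0.008, 0.006), (0.067, -0.008, 0.003)]
top rail thr 150 rect [638.4 -35.2 288.2 171.   76.4] ctr [ 0.6191 -0.0378] dir [0.1686 0.9857] ext -0.13798342578981249 0.15168631402616803
side long thr 165.0 rect [438.2 237.3  49.7  78.5  10.5] ctr [0.4381 0.2405] dir [ 0.2504 -0.9681] ext -0.03714882209949894 0.043571346287433796
[(-0.037, -0.024, 0.022), (-0.022, -0.025, 0.024), (-0.007, -0.023, 0.025), (0.008, -0.021, 0.026), (0.023, -0.022, 0.027)]
side short thr 167.0 rect [438.4 -64.5  38.3  31.4  85.3] ctr [ 0.4394 -0.062 ] dir [-0.5852  0.8109] ext -0.02604234187755554 0.02122514890451469
[(-0.026, -0.005, 0.007), (-0.011, -0.014, 0.017), (0.004, -0.02, 0.016)]
side rail thr 150 rect [621.6 -32.6 277.8 145.9  76.3] ctr [ 0.6166 -0.0306] dir [0.2364 0.9716] ext -0.13964718572323714 0.13814419604073466
hose (array([0.7096, 0.2017, 0.012 ]), np.float64(0.012522084424447468))
hose (array([0.8382, 0.027 , 0.135 ]), np.float64(0.08782567062654235))
```

View pics/v1.png

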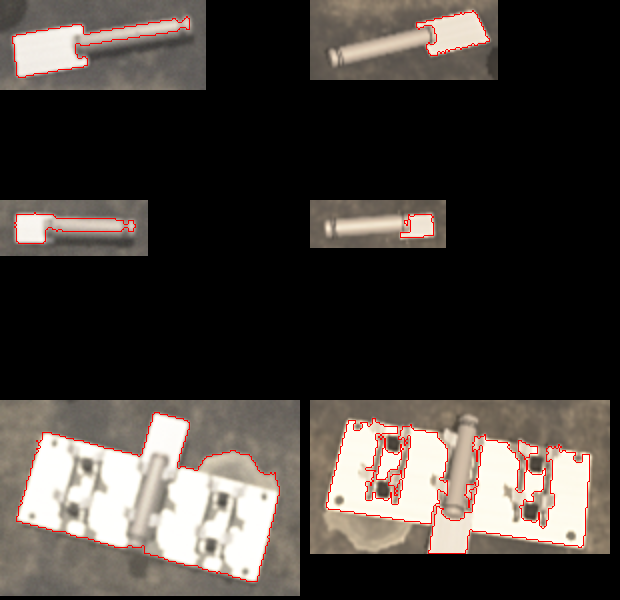

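Top view: the long paddle is at about (233,230) px with its blade to the left, the short paddle at about (363,238) with its blade to the left, and the rail corners are clear. The side view agrees. I'll move above the long paddle now and compute the rail pose from its corners.

play_rows(increments=[[0.141, -0.205, -0.02, 0, 0, -0.0331], [0.141, -0.205, -0.02, 0, 0, -0.0331], [0.141, -0.205, -0.02, 0, 0, -0.0331], [0.141, -0.205, -0.02, 0, 0, -0.0331], [0.141, -0.205, -0.02, 0, 0, -0.0331], [0.141, -0.205, -0.02, 0, 0, -0.0331], [0.141, -0.205, -0.02, 0, 0, -0.0331], [0.141, -0.205, -0.02, 0, 0, -0.0331], [0.141, -0.205, -0.02, 0, 0, -0.0331], [0.141, -0.205, -0.02, 0, 0, -0.0331], [0.141, -0.205, -0.02, 0, 0, -0.0331], [0, 0, 0, 0, 0, 0]], hand=0.3, newtons=40)

```text
time_s: 1.6
tcp_pos: [0.4529, 0.1541, 0.2045]
ee_rot: [3.141, 0.002, 1.762]
contact_force: [0.1, 0.6, 0.3]
width: 0.0597
finger_force: 0.0
```

```bash
cat > w.py <<'E'
from h import *
from plant import robot
from scipy.spatial.transform import Rotation as Ro
def wrist(name):
    s=robot.observe();c=robot.camera("wrist")
    T=np.eye(4);T[:3,:3]=Ro.from_euler("xyz",s["ee_rot"]).as_matrix();T[:3,3]=s["tcp_pos"]
    c["camera_from_world"]=np.linalg.inv(T@c["tool_from_camera"])
    cv2.imwrite(f"pics/{name}.png",c["color"][:,:,::-1]);np.savez(f"pics/{name}.npz",**c)
    return s,c
E
python3 - <<'E'
from w import *
np.set_printoptions(suppress=True,precision=4)
K={"top":[(276,126.5),(264,170),(384,200.5),(394,154)],"side":[(385,312.5),(0,0),(262.5,294),(0,0)]}
K["side"]=[(382,358.5),(385,312.5),(262.5,294),(253.5,339)]
K["side"][0],K["side"][3]=(382.5,358.5),(253.5,339)
for n in K:
    c=dict(np.load(f"pics/{n}0.npz"));P=plane(c,K[n],.008)[:,:2]
    print(n,"FL NL NR FR",P.tolist(),"ctr",P.mean(0),"sizes",[float(np.linalg.norm(P[i]-P[i-1])) for i in range(4)])
    y=P[0]+P[1]-P[2]-P[3];print("yaw",np.degrees(np.arctan2(-y[0],y[1])))
s,c=wrist("w1");print(s["time_s"],s["tcp_pos"],s["ee_rot"],s["qpos"])
E
```

```text
top FL NL NR FR [[0.6956986020441887, 0.09475226307446746], [0.5889848982129939, 0.11752695314633654], [0.5238871479248891, -0.15592568542179355], [0.6350074582052252, -0.17936041930807145]] ctr [ 0.6109 -0.0308] sizes [0.28075109542695004, 0.10911691478978698, 0.28109440163839056, 0.1135645636152353]
yaw -12.937744319351403
side FL NL NR FR [[0.6957203452919365, 0.09444020146287464], [0.5913150430339777, 0.11761093388092968], [0.5225341688470684, -0.15347143497454158], [0.6304950332662462, -0.17430385602019427]] ctr [ 0.61   -0.0289] sizes [0.27654603551906454, 0.10694554680006471, 0.279672056806198, 0.10995243522887273]
yaw -13.941262883036321
1.6 [0.4529 0.1541 0.2045] [3.1414 0.0017 1.7622] [-0.8199  0.2513  0.4652  2.0067 -0.1392  0.9141 -0.0907]
```

View pics/w1.png

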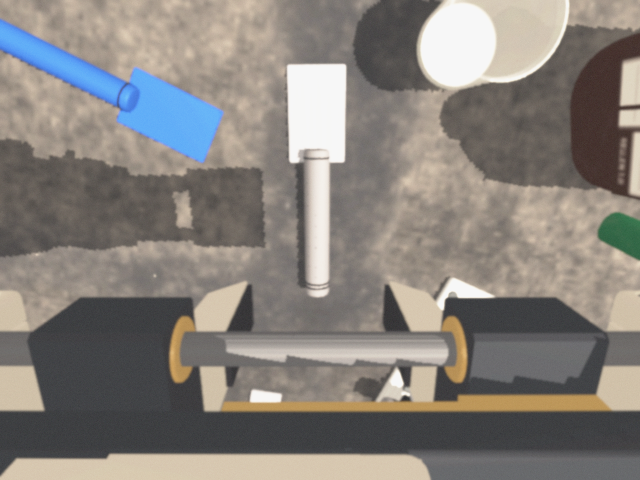

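The wrist view shows the long paddle upright between the fingers, blade corners (287,64)/(345,65)/(344,162)/(289,162) and handle end near (317,296). I'll check its origin and axis from these.

```bash
python3 - <<'E'
from h import *
c=dict(np.load("pics/w1.npz"))
B=plane(c,[(287,64),(345,65),(344,162),(289,162)],.004)[:,:2];E=plane(c,[(317,296)],.011)[0,:2];N=plane(c,[(316.5,153)],.018)[0,:2]
tip=(B[0]+B[1])/2;d=tip-E;L=np.linalg.norm(d);d/=L
print(B,E,"len",L,"bw",np.linalg.norm(B[0]-B[1]),"ang",np.degrees(np.arctan2(d[1],d[0])),"origin tip",tip-.125*d,"origin end",E+.075*d)
E
```

```text
[[0.40405617 0.27247241]
 [0.45071753 0.28073356]
 [0.46621433 0.20432415]
 [0.41894654 0.19518025]] [0.46663953 0.07734337] len 0.20308906205549504 bw 0.047387020531843974 ang 101.14415424278614 origin tip [0.45154662 0.15395998] origin end [0.45214367 0.15092917]
```

play_rows(increments=[[-0.004, 0, -0.2, 0, 0, 0], [0, 0, -0.2, 0, 0, 0], [0, 0, -0.2, 0, 0, 0], [0, 0, -0.16, 0, 0, 0], [0, 0, -0.08, 0, 0, 0], [0, 0, -0.042, 0, 0, 0], [0, 0, 0, 0, 0, 0], [0, 0, 0, 0, 0, 0]])

```text
time_s: 2.65
tcp_pos: [0.4508, 0.1584, 0.029]
ee_rot: [3.141, -0.001, 1.771]
contact_force: [-0.2, 0.7, 0.2]
width: 0.0592
finger_force: 0.0
```

play_rows(increments=[[0, 0, 0, 0, 0, 0], [0, 0, 0, 0, 0, 0], [0, 0, 0, 0, 0, 0], [0, 0, 0, 0, 0, 0], [0, 0, 0, 0, 0, 0], [0, 0, 0, 0, 0, 0]], hand=-1, newtons=50)

```text
time_s: 3.4
tcp_pos: [0.4506, 0.1579, 0.0284]
ee_rot: [3.141, -0.0, 1.77]
contact_force: [-0.4, -0.0, 1.2]
width: 0.021
finger_force: 50.0
```

play_rows(increments=[[0, 0, 0.215, 0, 0, 0], [0, 0, 0.215, 0, 0, 0], [0, 0, 0.215, 0, 0, 0], [0, 0, 0.215, 0, 0, 0], [0.0865, -0.1656, 0, 0, 0, 0.0452], [0.0865, -0.1656, 0, 0, 0, 0.0452], [0.0865, -0.1656, 0, 0, 0, 0.0452], [0.0865, -0.1656, 0, 0, 0, 0.0452], [0.0865, -0.1656, 0, 0, 0, 0.0452], [0.0865, -0.1656, 0, 0, 0, 0.0452], [0.0865, -0.1656, 0, 0, 0, 0.0452], [0.0865, -0.1656, 0, 0, 0, 0.0452]])

```text
time_s: 4.9
tcp_pos: [0.5891, -0.1081, 0.1999]
ee_rot: [3.142, -0.001, 2.911]
contact_force: [1.8, 0.8, -1.4]
width: 0.0206
finger_force: 50.0
```

play_rows(increments=[[0, 0, -0.2, 0, 0, 0], [0, 0, -0.1, 0, 0, 0], [0, 0, 0, 0, 0, 0]])

```text
time_s: 5.28
tcp_pos: [0.5875, -0.107, 0.1385]
ee_rot: [-3.141, -0.004, 2.906]
contact_force: [-0.3, -0.1, -1.1]
width: 0.021
finger_force: 50.0
```

```bash
python3 - <<'E'
from w import *
s,c=wrist("w2");print(s["time_s"],s["tcp_pos"],s["ee_rot"],s["contact_force"],s["width"])
E
```

```text
5.275 [ 0.58748899 -0.10695201  0.13854593] [-3.14098349 -0.00406109  2.90564897] [-0.32073503 -0.09348913 -1.12060052] 0.0210387324312568
```

View pics/w2.png

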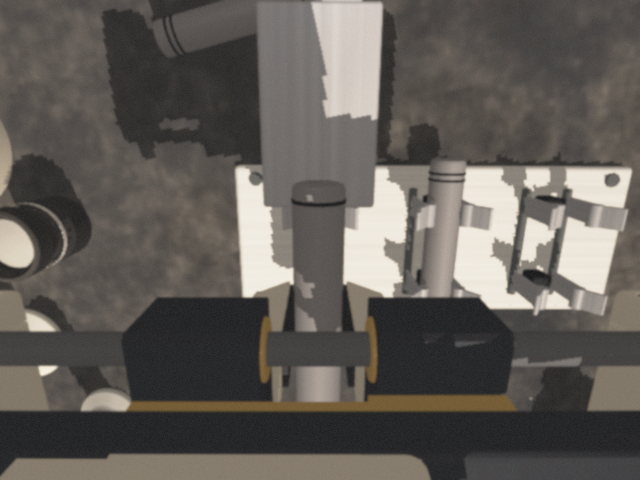

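The wrist view shows the handle parallel to the rail, near plate corners at (236,167) and (632,168), and the medium handle end at (448,165). I'll check the station from these.

```bash
python3 - <<'E'
from h import *
c=dict(np.load("pics/w2.npz"))
P=plane(c,[(236,167),(632,168)],.008)[:,:2];d=P[1]-P[0];L=np.linalg.norm(d);d/=L;x=np.array([d[1],-d[0]])
print(P,"len",L,"yaw",np.degrees(np.arctan2(x[1],x[0])),"ctr",P.mean(0)+.055*x,"right",P.mean(0)+.055*x-.08*d,"left",P.mean(0)+.055*x+.08*d)
m=plane(c,[(447,163),(435,285)],.034)[:,:2];print("medium pts in rail",[( (q-P.mean(0)-.055*x)@x,(q-P.mean(0)-.055*x)@d) for q in m])
h=plane(c,[(318.5,196)],.1385-.0174)[0,:2];print("held end rel tcp along -x",(h-[.5875,-.107])@x,(h-[.5875,-.107])@d)
E
```

```text
[[ 0.52399255 -0.15200302]
 [ 0.58925938  0.11702836]] len 0.27683505112618145 yaw -13.636469229198603 ctr [ 0.61007558 -0.03045417] right [ 0.59121472 -0.10819906] left [0.62893643 0.04729072]
medium pts in rail [(np.float64(-0.060142446713491365), np.float64(-0.0003332889394693921)), (np.float64(0.022429405962975293), np.float64(-0.0005650436428743642))]
held end rel tcp along -x -0.04991176843030248 -0.0013154959226775106
```

play_rows(increments=[[0, 0, -0.13, 0, 0, 0], [0, 0, -0.13, 0, 0, 0], [0, 0, -0.06, 0, 0, 0], [0, 0, 0, 0, 0, 0]])

```text
time_s: 5.82
tcp_pos: [0.589, -0.1071, 0.0766]
ee_rot: [-3.142, -0.0, 2.906]
contact_force: [0.3, 0.1, -1.9]
width: 0.021
finger_force: 50.0
```

play_rows(increments=[[0, 0, -0.025, 0, 0, 0], [0, 0, -0.025, 0, 0, 0], [0, 0, 0, 0, 0, 0]], newtons=60)

```text
time_s: 6.2
tcp_pos: [0.5901, -0.107, 0.0671]
ee_rot: [3.141, 0.002, 2.906]
contact_force: [1.9, 1.0, 1.6]
width: 0.02
finger_force: 60.0
```

play_rows(increments=[[0, 0, -0.025, 0, 0, 0], [0, 0, -0.025, 0, 0, 0], [0, 0, -0.025, 0, 0, 0], [0, 0, 0, 0, 0, 0], [0, 0, 0, 0, 0, 0]])

```text
time_s: 6.82
tcp_pos: [0.5895, -0.1069, 0.0514]
ee_rot: [3.141, 0.001, 2.906]
contact_force: [3.2, 1.3, 0.5]
width: 0.0204
finger_force: 60.0
```

play_rows(increments=[[0, 0, 0, 0, 0, 0], [0, 0, 0, 0, 0, 0], [0, 0, 0, 0, 0, 0], [0, 0, 0.1, 0, 0, 0], [0, 0, 0.15, 0, 0, 0], [0, 0, 0, 0, 0, 0]], hand=0)

```text
time_s: 7.58
tcp_pos: [0.5902, -0.1076, 0.1034]
ee_rot: [3.141, 0.004, 2.906]
contact_force: [1.1, 0.4, -0.3]
width: 0.0459
finger_force: 0.0
```

play_rows(increments=[[0, 0, 0, 0, 0, 0], [0, 0, 0, 0, 0, 0], [0, 0, 0, 0, 0, 0], [0, 0, 0, 0, 0, 0], [0, 0, -0.07, 0, 0, 0], [0, 0, -0.05, 0, 0, 0], [0, 0, -0.02, 0, 0, 0], [0, 0, -0.025, 0, 0, 0], [0, 0, 0, 0, 0, 0]], hand=-1, newtons=20)

```text
time_s: 8.7
tcp_pos: [0.5888, -0.1071, 0.068]
ee_rot: [-3.142, -0.0, 2.906]
contact_force: [-0.0, 0.3, 0.5]
width: 0.0002
finger_force: 0.0
```

play_rows(increments=[[0, 0, -0.015, 0, 0, 0], [0, 0, -0.015, 0, 0, 0], [0, 0, 0, 0, 0, 0]])

```text
time_s: 9.07
tcp_pos: [0.5895, -0.1072, 0.0665]
ee_rot: [3.14, 0.002, 2.905]
contact_force: [-14.6, 3.5, 44.3]
width: 0.0005
finger_force: 22.3
```

play_rows(increments=[[0, 0, 0.1, 0, 0, 0], [0, 0, 0.2, 0, 0, 0], [0, 0, 0.2, 0, 0, 0], [0, 0, 0.2, 0, 0, 0], [-0.094, -0.0106, 0, 0, 0, -0.0521], [-0.094, -0.0106, 0, 0, 0, -0.0521], [-0.094, -0.0106, 0, 0, 0, -0.0521], [-0.094, -0.0106, 0, 0, 0, -0.0521], [-0.094, -0.0106, 0, 0, 0, -0.0521], [-0.094, -0.0106, 0, 0, 0, -0.0521], [-0.094, -0.0106, 0, 0, 0, -0.0521], [-0.094, -0.0106, 0, 0, 0, -0.0521]], hand=0.3)

```text
time_s: 10.58
tcp_pos: [0.4381, -0.1241, 0.2026]
ee_rot: [3.141, -0.0, 1.591]
contact_force: [0.1, 0.4, 0.9]
width: 0.0594
finger_force: 0.0
```

play_rows(increments=[[0, 0, 0, 0, 0, 0], [0, 0, 0, 0, 0, 0]])

```text
time_s: 10.82
tcp_pos: [0.4396, -0.1238, 0.2027]
ee_rot: [3.14, 0.0, 1.601]
contact_force: [-0.0, 0.0, -0.1]
width: 0.0595
finger_force: 0.0
```

```bash
python3 - <<'E'
from w import *
s,c=wrist("w3");print(s["time_s"],s["tcp_pos"],s["ee_rot"],s["contact_force"],s["width"])
E
```

```text
10.825 [ 0.43956252 -0.12384814  0.20269726] [3.14024907e+00 7.63857971e-05 1.60065711e+00] [-0.02575768  0.02168146 -0.14499161] 0.05946955467297985
```

View pics/w3.png

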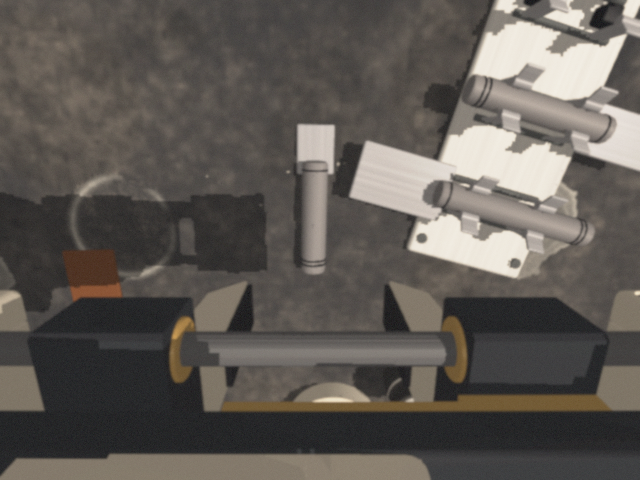

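The long paddle shows seated in the right clips, at about (515,212). The short one's blade tip is near (316,125) and its handle end near (313,272). Measuring it and its clearance to the long blade.

```bash
python3 - <<'E'
from h import *
c=dict(np.load("pics/w3.npz"))
tip=plane(c,[(316,125)],.004)[0,:2];E=plane(c,[(313.5,272)],.011)[0,:2];d=tip-E;L=np.linalg.norm(d);d/=L
print(tip,E,"len",L,np.degrees(np.arctan2(d[1],d[0])),"orig",tip-.08*d,E+.05*d)
print("long blade", plane(c,[(366,141),(349,196),(434,219)],.027)[:,:2])
# long seated: handle ends on axis at z .034 in rail frame
y=np.radians(-13.6);x=np.array([np.cos(y),np.sin(y)]);v=np.array([-x[1],x[0]])
for p in plane(c,[(441,194),(588,233)],.034)[:,:2]-[.610,-.0305]:print("long ends rail",p@x,p@v)
E
```

```text
[ 0.43591428 -0.04585884] [ 0.43729282 -0.17642386] len 0.13057230045088236 90.60492277564978 orig [ 0.4367589  -0.12585438] [ 0.43676494 -0.12642665]
long blade [[ 0.47627214 -0.05708722]
 [ 0.46503142 -0.10173529]
 [ 0.53807299 -0.11922367]]
long ends rail -0.05337299562748431 -0.08101235208626034
long ends rail 0.07759255436474183 -0.0793025708236805
```

play_rows(increments=[[-0.012, -0.03, -0.2, 0, 0, 0], [0, 0, -0.2, 0, 0, 0], [0, 0, -0.2, 0, 0, 0], [0, 0, -0.05, 0, 0, 0], [0, 0, 0, 0, 0, 0], [0, 0, 0, 0, 0, 0]], hand=-0.1)

```text
time_s: 11.62
tcp_pos: [0.4372, -0.1303, 0.0735]
ee_rot: [3.139, 0.0, 1.597]
contact_force: [0.2, 0.4, 0.8]
width: 0.0412
finger_force: 0.0
```

play_rows(increments=[[0, 0, -0.1, 0, 0, 0], [0, 0, -0.08, 0, 0, 0], [0, 0, -0.045, 0, 0, 0], [0, 0, 0, 0, 0, 0], [0, 0, 0, 0, 0, 0]])

```text
time_s: 12.25
tcp_pos: [0.4366, -0.1302, 0.028]
ee_rot: [3.141, 0.0, 1.596]
contact_force: [-0.2, -0.1, 0.6]
width: 0.0413
finger_force: 0.0
```

play_rows(increments=[[0, 0, 0, 0, 0, 0], [0, 0, 0, 0, 0, 0], [0, 0, 0, 0, 0, 0], [0, 0, 0, 0, 0, 0], [0, 0, 0, 0, 0, 0]], hand=-1, newtons=60)

```text
time_s: 12.88
tcp_pos: [0.4363, -0.13, 0.0275]
ee_rot: [3.141, -0.0, 1.596]
contact_force: [-0.0, 0.8, 5.5]
width: 0.0202
finger_force: 60.0
```

play_rows(increments=[[0, 0, 0.215, 0, 0, 0], [0, 0, 0.215, 0, 0, 0], [0, 0, 0.215, 0, 0, 0], [0, 0, 0.215, 0, 0, 0], [0.1228, 0.1103, 0, 0, 0, 0.052], [0.1228, 0.1103, 0, 0, 0, 0.052], [0.1228, 0.1103, 0, 0, 0, 0.052], [0.1228, 0.1103, 0, 0, 0, 0.052], [0.1228, 0.1103, 0, 0, 0, 0.052], [0.1228, 0.1103, 0, 0, 0, 0.052], [0.1228, 0.1103, 0, 0, 0, 0.052], [0.1228, 0.1103, 0, 0, 0, 0.052]])

```text
time_s: 14.38
tcp_pos: [0.633, 0.0471, 0.1987]
ee_rot: [-3.141, -0.001, 2.909]
contact_force: [0.3, -0.5, 0.0]
width: 0.0205
finger_force: 60.0
```

play_rows(increments=[[0, 0, -0.2, 0, 0, 0], [0, 0, -0.1, 0, 0, 0], [0, 0, 0, 0, 0, 0], [0, 0, 0, 0, 0, 0]])

```text
time_s: 14.88
tcp_pos: [0.633, 0.0463, 0.14]
ee_rot: [3.141, 0.001, 2.903]
contact_force: [0.3, -0.3, 0.4]
width: 0.0205
finger_force: 60.0
```

```bash
python3 - <<'E'
from w import *
s,c=wrist("w4");print(s["time_s"],s["tcp_pos"],s["ee_rot"],s["contact_force"],s["width"])
E
```

```text
14.875 [0.63303027 0.0462626  0.14004911] [3.14144645e+00 7.22100870e-04 2.90310125e+00] [ 0.27017132 -0.25831485  0.36230151] 0.020459035478365206
```

View pics/w4.png

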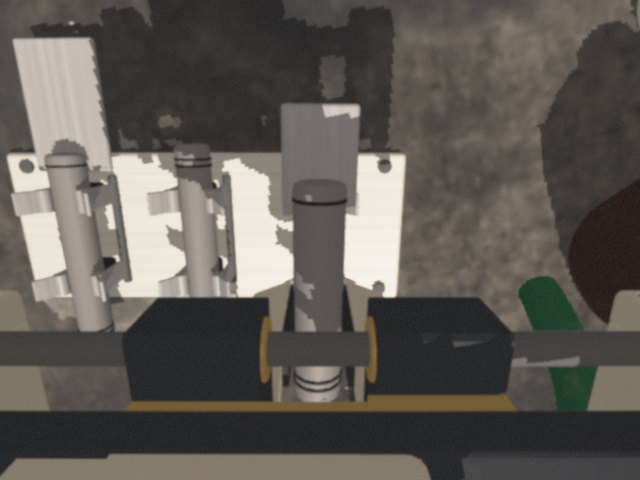

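The short handle is held parallel to the other two, over the left station. The hose at the right, near (550,300), is clear of the gripper. Lowering now.

play_rows(increments=[[0, 0, -0.13, 0, 0, 0], [0, 0, -0.13, 0, 0, 0], [0, 0, -0.06, 0, 0, 0], [0, 0, -0.025, 0, 0, 0], [0, 0, 0, 0, 0, 0]])

```text
time_s: 15.55
tcp_pos: [0.6331, 0.0465, 0.071]
ee_rot: [3.141, 0.001, 2.903]
contact_force: [-0.3, -0.6, -0.3]
width: 0.0204
finger_force: 60.0
```

play_rows(increments=[[0, 0, -0.025, 0, 0, 0], [0, 0, -0.025, 0, 0, 0], [0, 0, -0.025, 0, 0, 0], [0, 0, -0.025, 0, 0, 0], [0, 0, 0, 0, 0, 0], [0, 0, 0, 0, 0, 0]])

```text
time_s: 16.3
tcp_pos: [0.6334, 0.0469, 0.0506]
ee_rot: [3.141, 0.001, 2.904]
contact_force: [3.7, 2.9, 0.0]
width: 0.0207
finger_force: 60.0
```

Next: release, rise, and press with closed fingers as a check.

play_rows(increments=[[0, 0, 0, 0, 0, 0], [0, 0, 0, 0, 0, 0], [0, 0, 0, 0, 0, 0], [0, 0, 0.1, 0, 0, 0], [0, 0, 0.15, 0, 0, 0], [0, 0, 0, 0, 0, 0]], hand=0)

```text
time_s: 17.05
tcp_pos: [0.6346, 0.0463, 0.104]
ee_rot: [3.14, 0.005, 2.903]
contact_force: [1.1, 0.6, 0.0]
width: 0.0458
finger_force: 0.0
```

play_rows(increments=[[-0.01, 0, 0, 0, 0, 0], [0, 0, 0, 0, 0, 0], [0, 0, 0, 0, 0, 0], [0, 0, 0, 0, 0, 0], [0, 0, -0.07, 0, 0, 0], [0, 0, -0.05, 0, 0, 0], [0, 0, -0.02, 0, 0, 0], [0, 0, -0.02, 0, 0, 0], [0, 0, -0.015, 0, 0, 0], [0, 0, 0, 0, 0, 0]], hand=-1, newtons=20)

```text
time_s: 18.3
tcp_pos: [0.6309, 0.0469, 0.067]
ee_rot: [3.14, 0.001, 2.904]
contact_force: [-5.4, 1.4, 15.4]
width: 0.0005
finger_force: 7.7
```

play_rows(increments=[[0, 0, 0.1, 0, 0, 0], [0, 0, 0.2, 0, 0, 0], [0, 0, 0.25, 0, 0, 0], [0, 0, 0.25, 0, 0, 0], [-0.2, 0.15, 0, 0, 0, 0], [-0.2, 0.15, 0, 0, 0, 0], [-0.2, 0.15, 0, 0, 0, 0], [-0.2, 0.15, 0, 0, 0, 0], [-0.2, 0.15, 0, 0, 0, 0], [-0.1, 0.2, 0, 0, 0, 0], [0, 0, 0, 0, 0, 0], [0, 0, 0, 0, 0, 0]])

```text
time_s: 19.8
tcp_pos: [0.411, 0.236, 0.2255]
ee_rot: [3.141, 0.001, 2.903]
contact_force: [1.5, -0.3, -0.9]
width: 0.0004
finger_force: 0.0
```

```bash
python3 - <<'E'
from h import *
from plant import robot
a=robot.camera("top")["color"];b=robot.camera("side")["color"]
v=np.hstack([cv2.resize(a[60:280,130:520],(400,226)),cv2.resize(b[220:440,130:520],(400,226))])
cv2.imwrite("pics/f.png",v[:,:,::-1])
s=robot.observe();print(s["time_s"],s["tcp_pos"],s["contact_force"])
E
```

```text
19.9 [0.41137164 0.23535372 0.22539582] [-0.197858   -0.91769251 -0.64417817]
```

View pics/f.png

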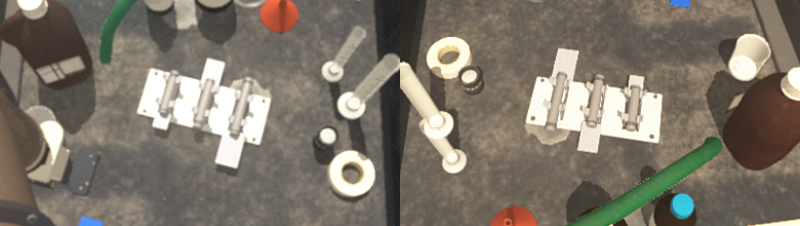

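Both views show all three handles in their clips, short left, medium middle, long right. The beaker, loupe and tape roll look undisturbed and the arm is clear.

```bash
python3 -c "
from plant import robot
print(robot.finish_job())"
```

```text
the job is handed in; nothing more can be done
None
```

The job is handed in: the short paddle is clipped home on the left and the long one on the right, with the medium paddle still in the middle and the beaker, loupe and tape roll looking unmoved in the final pictures; no verdict was returned.

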